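# Tip a cord spool into its cradle and flip the keeper over it

### The arm

A 6-joint arm with a two-finger parallel gripper is mounted at the origin on the work surface. World frame = base frame: x ahead of the robot, y to its left, z up, the work surface at z = 0. Lengths are in m, angles in rad, forces in N, time in s.
With the tool pointing down it reaches from about 0.25 to 0.775 m from the base axis. Payload 8.9 kg.
Tool frame: the origin (TCP) lies midway between the tips of the shut fingers; the grasp point (between the pads) lies robot.grip_depth behind it (robot.grip_depth is the distance from the TCP to the grasp point, in m); z points along the fingers, y is the line along which they close (so a half turn about z gives the same grasp; the last joint's range is limited). The gripper opens to 85 mm and grips with 20 to 120 N. Pads are 22 mm wide; open, the fingers measure 114 mm over their backs; the gripper's body (76 mm by 85 mm) begins 54 mm behind the grasp point. The pads swing forward as they close: fully open they stand 13 mm farther back than shut.
Start: joints at [-1.37, 0.291, -0.153, 1.127, 0, 1.431], TCP at [0.175, -0.495, 0.193] pointing down, gripper open.
Joint ranges: [-2.52, 2.52], [-0.91, 1.74], [-1.3, 1.37], [-1.96, 2.02], [-1.52, 1.47], [-3.14, 3.14]. Speed limits (rad/s): [2.22, 2.22, 2.79, 3.14, 3.14, 3.14].

### API

Orientations are given as a unit quaternion [x, y, z, w].
In Python, from station import robot gives the robot as it stands.
- The arm moves only by the shell command python3 -m handwheel 'ROWS'. ROWS is JSON, a list of rows, each an object of numbers: "rx", "ry", "rz": the turn, a rotation vector about the tool's x, y, z in rad; "tx", "ty", "tz": the shift along the tool's x, y, z in m; "hand": the opening, from -1 (shut) to 1 (fully open). A call has 1 to 10 rows; each row shifts and turns the commanded pose from where the row before left it, along the tool's axes as they then stand; what a row does not reach is not made up. A row lasts 1/10 s, in which the tool goes at most 50 mm and 8.59 degrees, less where a joint would pass 70% of its speed; a pose out of reach is approached as far as the arm can. A call with a gripper value outside its range is refused whole. The fingers move at their own pace and stop on an object; the grip force is fixed at half the most. Time passes only in rows, so rows that do not move let the fingers close. It gives the time, the measured TCP pose, the force, the opening and the grip force at its end, in the units of the state.
- robot.get_state(): the state, without advancing time (a new reading comes with each control period).
- robot.read_camera(name): name is "scene" or "top"; returns a dict with "pixels" (400x640x3 uint8, blue, green, red), "fovy" (degrees; the focal length in pixels is half the picture's height over the tangent of half this angle, whatever the lens; pixels are square), "cx", "cy" (the principal point, pixels), "extrinsics" (4x4, takes a point from world to camera coordinates). Camera axes: x right, y down, z forward; pixel columns grow to the right and rows downward; lengths in m; the calibration is good to about 2 mm. A picture is of the moment at which its call begins. There is no depth.
- robot.finish_job(): hands the job in; it is judged then, once.
The state is a dict: "clock": time; "q": joint angles; "dq": joint speeds; "effort": joint torques, N m; "tcp_pos": TCP position; "eef_rot": TCP orientation; "ft_force": force on the tool from outside, world axes, zero at the start; "moment": the same for the moment, N m; "grip_width": finger opening in m; "grasp_force": force on a finger pad.
Only numpy, scipy, OpenCV 4.12 (cv2) and the standard library are available. Lean on these libraries where they do the work, as an engineer would, in place of code of your own. Each camera call takes 0.05 s, during which the arm holds its last target. There are 200 camera calls.

### The job

Lay the tall spool of cord down for unwinding: push it near its top so that it tips off its seat and lies along the V trough of its wooden cradle, then push the wire keeper hoop over so that it flips fully down across the lying spool. Only push with the fingers, do not lift or carry anything, and leave the other things on the table where they stand.

Things in the scene. Friction and masses are not known exactly. Their poses are not given: they have to be found in the camera images.
- spool: The tall spool: white flanges 60 mm in diameter and 6 mm thick at both ends, wound with black cord (48 mm in diameter) between them, 100 mm tall, 0.13 to 0.24 kg, loose. It is the only spool on the cradle and starts upright on the cradle's seat. Origin at the centre of its lower flange's underside, z along its axis (up at the start).
- spool_mid (a point): Centre of the tall spool, on its axis halfway along. 56 mm above the table when upright on the seat, about 41 mm when lying in the trough.
- cradle: Wooden cradle fixed to the table: plate 200 x 104 mm, 6 mm thick, from x = -72 to 128 mm. Origin on the table surface, on the centre line, where the flat seat ends and the trough begins; x runs along the trough away from the seat, z up. The tall spool stands on the seat, axis near x = -34 mm, y = 0. Two hinge posts 88 mm high stand at x = 40 and 90 mm, y = -47 mm.
- seat_edge (a point): Trough-side end of the cradle's seat, on the seat's top, 6 mm above the cradle's origin. The trough slabs' ends here act as a low kerb over which the spool tips. It passes its balance once leaning about 31 degrees, with its top pushed about 60 mm along the cradle's x, and falls into the trough by itself.
- trough_mid (a point): Middle of the V trough's bottom line, 6 mm above the table, 60 mm along the cradle's x. The trough runs from x = 2 to 118 mm; its slabs rise 30 degrees to both sides, to 27 mm above the table, 36 mm off the centre line. An end stop 44 mm high closes it at x = 118 to 126 mm.
- cradle_hinge (a point): Middle of the keeper's hinge line, 82 mm above the table, at x = 65 mm, y = -47 mm in the cradle's frame. The hinge line runs along the cradle's x.
- keeper_bar (a point): Middle of the keeper's wooden crossbar (12 mm in diameter, 50 mm long, parallel to the cradle's x), carried by two 6 mm steel wires 80 mm from the hinge line. With the keeper open it stands about 160 mm above the table; with it down, 82 mm above the table and 33 mm to the +y side of the centre line, 5 mm clear of the lying spool.
- keeper (a joint): Hinge angle of the wire keeper (rad): 0 = fully down across the trough (its stop), 1.57 = upright, at most 1.95, leaning back away from the trough (to the cradle's -y). Starts at 1.7 to 1.9. Slight hinge friction holds it near upright; pushed at the bar towards the cradle's +y to below about 0.8 it drops down by itself. Under 1 N at the bar.
- short_a: Bystander, the short spool A: same kind of spool but 60 mm in diameter and only 45 mm tall, standing on the table on the far side of the cradle (about 100 mm to the trough's +y side); loose, to be left alone. Origin at the centre of its underside.
- short_b: Bystander, the short spool B: same kind of spool but 60 mm in diameter and 60 mm tall, standing farther back on the table; loose, to be left alone. Origin at the centre of its underside.
- jar: Bystander, the amber jar: small closed glass jar, 44 mm in diameter, 55 mm tall, standing beyond the trough's end stop; loose, to be left alone. Origin at the centre of its underside.
- pendant: Bystander, the green pendant stone: faceted green stone, 38 mm in diameter, 20 mm tall, on the table near the seat on the cradle's -y side, about 115 mm from its centre line; loose, to be left alone. Origin at the centre of its underside.
- dish: Bystander, the dish of stones: round blue-white dish, 136 mm in diameter, 36 mm tall, to one side of the work; loose, to be left alone. Origin at the centre of its underside.
- pot: Bystander, the plant pot: terracotta pot, 90 mm in diameter, 85 mm tall, leaves up to 190 mm, to one side of the work; loose, to be left alone. Origin at the centre of its underside.
- scissors: Bystander, the scissors: lying flat, 165 mm long, near the robot on its right; loose, to be left alone. Origin at the centre of its underside.
Things that resemble listed ones, but are neither listed nor needed, are in the scene too. What is shaped like the cradle but blue or turquoise is not meant.

How it is judged:
On the way, in this order (a step that is already met when the one before it is completed fails the run):
1. the tall spool lies in the trough, the keeper still open (angle between spool's own z axis and vertical between 1.4 and 1.74 rad and x of spool_mid in the frame of cradle between 0.04 and 0.075 m and y of spool_mid in the frame of cradle between -0.008 and 0.008 m and z of spool_mid in the frame of cradle below 0.048 m and angle between the z axis of spool and the x axis of cradle, either way round below 0.15 rad and linear speed of spool below 0.03 m/s and value of joint keeper above 0.9 rad), for 0.2 s.
2. the keeper is fully down (value of joint keeper below 0.12 rad), for 0.2 s.
At the end, for the whole second after the job is handed in: The tall spool lies at rest in the trough: its axis within about 10 degrees of level and within 0.15 rad of the trough's line, its centre within 8 mm of the centre line, 40 to 75 mm along the trough and less than 48 mm above the table; and the keeper is down (joint under 0.12 rad) (angle between spool's own z axis and vertical between 1.4 and 1.74 rad and x of spool_mid in the frame of cradle between 0.04 and 0.075 m and y of spool_mid in the frame of cradle between -0.008 and 0.008 m and z of spool_mid in the frame of cradle below 0.048 m and angle between the z axis of spool and the x axis of cradle, either way round below 0.15 rad and linear speed of spool below 0.03 m/s and value of joint keeper below 0.12 rad); the robot touches nothing.
It fails at once if the tall spool is lifted (height (world z) of spool_mid above 0.085 m or (height (world z) of spool_mid above 0.07 m and angle between spool's own z axis and vertical below 0.2 rad)).
It fails at once if the tall spool leaves the cradle (horizontal distance between spool_mid and cradle above 0.12 m).
It fails at once if a bystander is moved by more than 20 mm (distance of any of short_a, short_b, jar, pendant, dish, pot, scissors from where it was at the start of the episode above 0.02 m).
It fails at once if another spool, the jar or the pot is tipped (angle between any of short_a, short_b, jar, pot's own z axis and vertical above 0.3 rad).
It also fails if it takes over 45 s, if anything falls off the work surface, if the arm or the gripper's body presses on something with over 40 N, if the wrist force passes 120 N, or if a joint passes its speed limit or range.

## Working session

There is one attempt and no reset: what is moved stays moved. The work goes in short steps, Python scripts to look and compute and a shell command to move; the robot and the scene stay as the last step left them, time stands still between calls to the robot, and variables do not carry over. Pictures are saved under pics/ and viewed, at most 10 in all, crops included, and the job is handed in when it is done.

```bash
mkdir -p pics; cat > h.py <<'E'
import numpy as np, cv2
from station import robot
def cam(n):
    c=robot.read_camera(n); p=np.array(c["pixels"]).astype(np.uint8)
    f=p.shape[0]/2/np.tan(np.radians(c["fovy"])/2)
    return p,np.array([[f,0,c["cx"]],[0,f,c["cy"]],[0,0,1]]),np.array(c["extrinsics"])
def ray(K,E,u,v):
    R,t=E[:3,:3],E[:3,3]
    d=R.T@np.linalg.solve(K,[u,v,1.]); return -R.T@t,d
def onz(K,E,u,v,z):
    o,d=ray(K,E,u,v); return o+d*(z-o[2])/d[2]
def proj(K,E,P):
    p=E[:3,:3]@np.array(P,float)+E[:3,3]; q=K@p; return q[:2]/q[2]
E
python3 - <<'E'
from h import *
s=robot.get_state(); print(s["clock"],s["tcp_pos"],s["eef_rot"],robot.grip_depth)
for n in("scene","top"):
    p,K,E=cam(n); cv2.imwrite(f"pics/{n}0.png",p); print(n,K.round(1).tolist(),(-E[:3,:3].T@E[:3,3]).round(3),E[:3,:3].round(2).tolist())
E
```

```text
0.0 [ 0.17486366 -0.49448022  0.19231956] [ 9.85607819e-01  1.69046617e-01 -2.32073502e-05 -6.84740307e-04] 0.0187
scene [[389.8, 0.0, 313.9], [0.0, 389.8, 201.8], [0.0, 0.0, 1.0]] [ 1.172 -0.338  1.089] [[0.44, 0.9, 0.01], [0.74, -0.35, -0.57], [-0.51, 0.26, -0.82]]
top [[452.9, 0.0, 317.1], [0.0, 452.9, 199.8], [0.0, 0.0, 1.0]] [ 0.383 -0.013  1.443] [[0.02, -1.0, -0.02], [-0.99, -0.02, -0.11], [0.11, 0.02, -0.99]]
```

View pics/scene0.png

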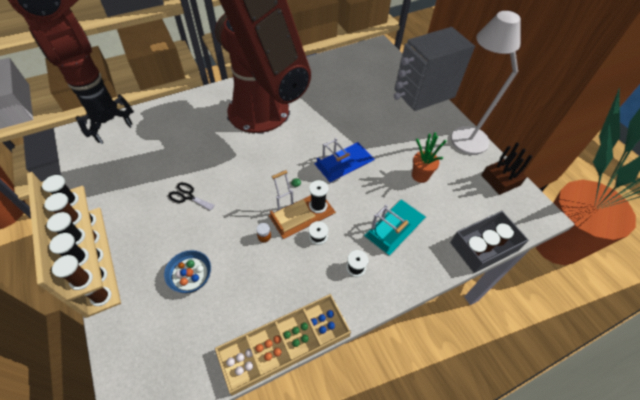

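View pics/top0.png

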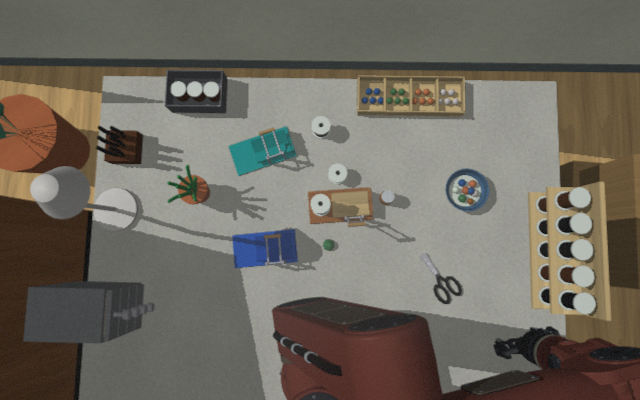

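Scene: the wooden cradle is at about (302,215), with the tall spool at (318,195) and the keeper at (283,190). In the top view the cradle is at (340,205) with the spool at (320,204) on its seat. The candidates are wooden (340,205), turquoise (262,150) and blue (265,248). Only the wooden one carries a spool, and short A, the pendant and the jar are placed around it as described. Next: enlarge and measure.

```bash
python3 - <<'E'
from h import *
p,K,E=cam("top")
x0,y0=290,155
c=p[y0:y0+110,x0:x0+130]
cv2.imwrite("pics/crop.png",cv2.resize(c,None,fx=5,fy=5,interpolation=cv2.INTER_CUBIC))
hsv=cv2.cvtColor(p,cv2.COLOR_BGR2HSV)
roi=np.zeros(p.shape[:2],np.uint8); roi[180:230,300:377]=255
wood=cv2.inRange(hsv,(5,70,50),(25,255,255))&roi
pts=cv2.findNonZero(wood); r=cv2.minAreaRect(pts); b=cv2.boxPoints(r); print("rect px",r)
for q in b: print(q.round(1),onz(K,E,*q,0.006).round(4))
def white(x,y,z,w=16):
    m=np.zeros(p.shape[:2],np.uint8); m[y-w:y+w,x-w:x+w]=255
    m&=cv2.inRange(hsv,(0,0,170),(180,50,255))
    k=max(cv2.findContours(m,0,2)[0],key=cv2.contourArea); (u,v),rad=cv2.minEnclosingCircle(k)
    P=onz(K,E,u,v,z); print((u,v,rad),P.round(4), "diam",2*rad*(1.443-z)/K[0,0]); return P
white(320,204,.106); white(338,173,.045); white(321,127,.06)
E
```

```text
rect px ((340.4093322753906, 207.639404296875), (37.78279113769531, 63.25957107543945), 86.18592071533203)
[307.6 190.9] [0.5709 0.0537 0.006 ]
[370.7 186.7] [ 0.5877 -0.1477  0.006 ]
[373.2 224.4] [ 0.4674 -0.1564  0.006 ]
[310.1 228.6] [0.4505 0.0432 0.006 ]
(319.9166564941406, 204.4166717529297, 10.623064041137695) [0.518  0.0116 0.106 ] diam 0.06271703994609379
(336.68182373046875, 173.13636779785156, 10.221818923950195) [ 0.6232 -0.0378  0.045 ] diam 0.06310150254644957
(320.1176452636719, 126.4117660522461, 10.86861515045166) [0.7679 0.0164 0.06  ] diam 0.0663744196746918
```

View pics/crop.png

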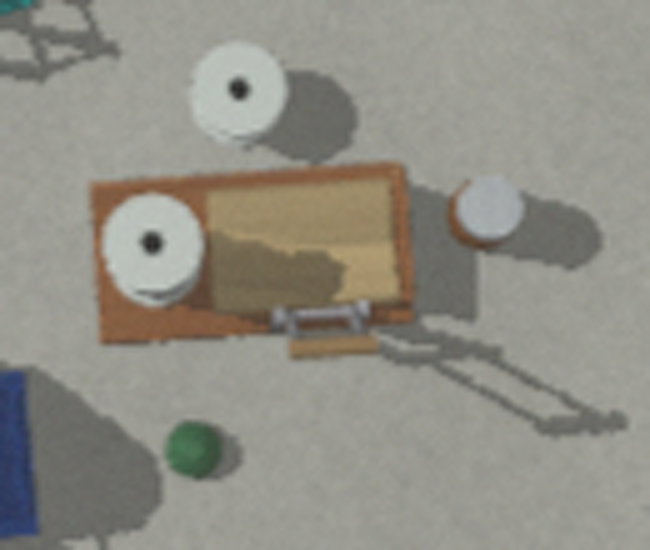

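The crop confirms the wooden cradle. The spool hole is at crop (151,242), the left plate corners at (93,183) and (101,343), the end stop on the right, and the keeper bar at (335,347) leaning back. Next: the cradle frame.

```bash
python3 - <<'E'
from h import *
p,K,E=cam("top")
f=lambda u,v,z:onz(K,E,290+(u-2)/5,155+(v-2)/5,z)
a,b=f(93,183,.006),f(101,343,.006); print("left",a,b,np.linalg.norm(a-b))
c,d=f(405,163,.044),f(412,322,.03); print("right",c,d)
e,g=f(207,190,.027),f(390,180,.027); print("slab edge",e,g, np.linalg.norm(e-g))
h=f(151,242,.106); print("spool",h)
for n,v in(("edge",a-b),("slab",g-e),("top",c-a),("bot",d-b)): print(n,np.degrees(np.arctan2(v[1],v[0])))
# frame
for yaw in np.radians([-86,-84.5,-83]):
    X=np.array([np.cos(yaw),np.sin(yaw)]);Y=np.array([-X[1],X[0]])
    o=((a+b)/2)[:2]+.072*X
    print(np.degrees(yaw),"origin",o.round(4),"spool",[((h[:2]-o)@X).round(4),((h[:2]-o)@Y).round(4)],[(((c[:2]-o)@X).round(4),((c[:2]-o)@Y).round(4)) ],
     "bar ends",[[(((q[:2]-o)@X).round(4),((q[:2]-o)@Y).round(4))] for q in(f(290,350,.16),f(379,343,.16))],
     "slab",[[(((q[:2]-o)@X).round(4),((q[:2]-o)@Y).round(4))] for q in(e,g)])
for n,u,v,z in(("jar",487,207,.055),("A",239,89,.045),("pend",193,449,.02)): print(n,f(u,v,z).round(3))
# second view check
p,K,E=cam("scene"); print("scene proj of spool top",proj(K,E,h))
m=cv2.resize(p[140:260,240:370],None,fx=5,fy=5,interpolation=cv2.INTER_CUBIC); cv2.imwrite("pics/sc.png",m)
s=robot.get_state(); print(s["clock"])
E
```

```text
left [0.56996962 0.05176728 0.006     ] [0.46761222 0.0445008  0.006     ] 0.10261500723352736
right [ 0.58069185 -0.14381985  0.044     ] [ 0.48273101 -0.15008119  0.03      ]
slab edge [ 0.56394994 -0.02112347  0.027     ] [ 0.57215207 -0.13606155  0.027     ] 0.11523036638042233
spool [0.52220799 0.01204413 0.106     ]
edge 4.060686352427949
slab -85.91821803524232
top -86.86214473750428
bot -85.55711397272317
-86.0 origin [ 0.5238 -0.0237] spool [np.float64(-0.0358), np.float64(0.0009)] [(np.float64(0.1238), np.float64(0.0484))] bar ends [[(np.float64(0.0402), np.float64(-0.0703))], [(np.float64(0.0907), np.float64(-0.069))]] slab [[(np.float64(0.0002), np.float64(0.0402))], [(np.float64(0.1155), np.float64(0.0404))]]
-84.5 origin [ 0.5257 -0.0235] spool [np.float64(-0.0357), np.float64(-0.0001)] [(np.float64(0.125), np.float64(0.0432))] bar ends [[(np.float64(0.0384), np.float64(-0.0732))], [(np.float64(0.0888), np.float64(-0.0732))]] slab [[(np.float64(0.0013), np.float64(0.0383))], [(np.float64(0.1165), np.float64(0.0355))]]
-83.0 origin [ 0.5276 -0.0233] spool [np.float64(-0.0358), np.float64(-0.001)] [(np.float64(0.1261), np.float64(0.038))] bar ends [[(np.float64(0.0364), np.float64(-0.0761))], [(np.float64(0.0868), np.float64(-0.0774))]] slab [[(np.float64(0.0022), np.float64(0.0364))], [(np.float64(0.1173), np.float64(0.0305))]]
jar [ 0.553 -0.193  0.055]
A [ 0.626 -0.04   0.045]
pend [ 0.402 -0.015  0.02 ]
scene proj of spool top [318.64453273 187.39389264]
0.25
```

View pics/sc.png

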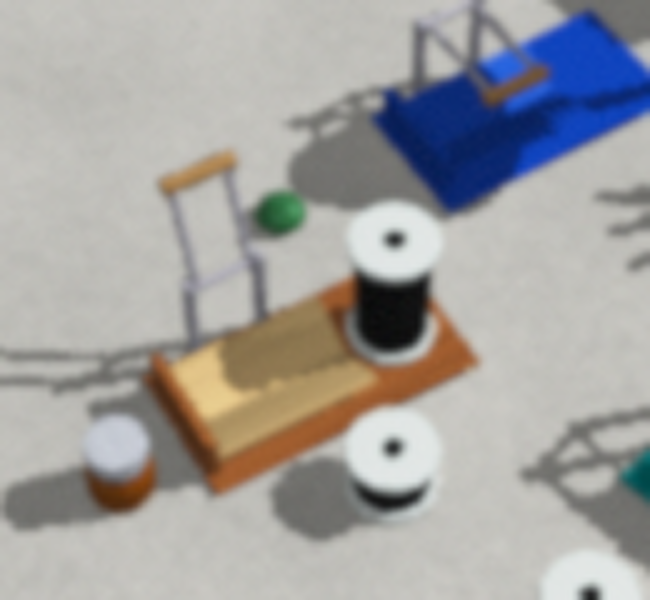

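The second view agrees: the spool hole at scene (319,188) against a projected (318.6,187.4). The cradle origin is about (0.524,-0.024) with yaw -86°, and the keeper bar is about (0.459,-0.093,0.157). Next, approach from behind the seat with the fingers shut and the closing axis along the trough.

```bash
python3 -m handwheel '[{"tz":-0.04,"rz":0.135,"hand":-1},{"tz":-0.04,"rz":0.135,"hand":-1},{"tz":-0.04,"hand":-1},{"tx":0.03,"ty":-0.04,"hand":-1},{"tx":0.03,"ty":-0.04,"hand":-1},{"tx":0.03,"ty":-0.04,"hand":-1},{"tx":0.03,"ty":-0.04,"hand":-1},{"tx":0.03,"ty":-0.04,"hand":-1},{"tx":0.03,"ty":-0.04,"hand":-1},{"tx":0.03,"ty":-0.04,"hand":-1}]'
```

```text
validation failed for argument at $[0]...
```

```bash
python3 -m handwheel '[{"rx":0,"ry":0,"rz":0.135,"tx":0,"ty":0,"tz":-0.04,"hand":-1}]'; python3 -m handwheel --help | head -30
```

```text
clock: 0.35
tcp_pos: [0.1743, -0.4918, 0.229]
eef_rot: [0.995, 0.102, -0.0, -0.004]
ft_force: [-0.2, -0.3, -0.6]
grip_width: 0.0731
grasp_force: 0.0invalid input: not JSON, or not a number
```

All keys are required.

```bash
python3 -m handwheel '[{"rx":0,"ry":0,"rz":0.135,"tx":0,"ty":0,"tz":-0.04,"hand":-1},{"rx":0,"ry":0,"rz":0,"tx":0,"ty":0,"tz":-0.04,"hand":-1},{"rx":0,"ry":0,"rz":0,"tx":0.03,"ty":-0.04,"tz":0,"hand":-1},{"rx":0,"ry":0,"rz":0,"tx":0.03,"ty":-0.04,"tz":0,"hand":-1},{"rx":0,"ry":0,"rz":0,"tx":0.03,"ty":-0.04,"tz":0,"hand":-1},{"rx":0,"ry":0,"rz":0,"tx":0.03,"ty":-0.04,"tz":0,"hand":-1},{"rx":0,"ry":0,"rz":0,"tx":0.03,"ty":-0.04,"tz":0,"hand":-1},{"rx":0,"ry":0,"rz":0,"tx":0.03,"ty":-0.04,"tz":0,"hand":-1},{"rx":0,"ry":0,"rz":0,"tx":0.03,"ty":-0.04,"tz":0,"hand":-1},{"rx":0,"ry":0,"rz":0,"tx":0.03,"ty":-0.04,"tz":0,"hand":-1}]'
```

```text
clock: 1.35
tcp_pos: [0.3927, -0.1572, 0.3131]
eef_rot: [0.999, 0.035, 0.0, 0.0]
ft_force: [1.0, -0.4, 0.2]
grip_width: -0.0001
grasp_force: 0.0
```

```bash
python3 -m handwheel '[{"rx":0,"ry":0,"rz":0,"tx":0.02,"ty":-0.04,"tz":0,"hand":-1},{"rx":0,"ry":0,"rz":0,"tx":0.025,"ty":-0.04,"tz":0,"hand":-1},{"rx":0,"ry":0,"rz":0,"tx":0.025,"ty":-0.04,"tz":0,"hand":-1},{"rx":0,"ry":0,"rz":0,"tx":0.025,"ty":-0.04,"tz":0,"hand":-1},{"rx":0,"ry":0,"rz":0,"tx":0.025,"ty":-0.04,"tz":0,"hand":-1},{"rx":0,"ry":0,"rz":0,"tx":0.02,"ty":-0.045,"tz":0,"hand":-1},{"rx":0,"ry":0,"rz":0,"tx":0,"ty":0,"tz":0.05,"hand":-1},{"rx":0,"ry":0,"rz":0,"tx":0,"ty":0,"tz":0.05,"hand":-1},{"rx":0,"ry":0,"rz":0,"tx":0,"ty":0,"tz":0.05,"hand":-1},{"rx":0,"ry":0,"rz":0,"tx":0,"ty":0,"tz":0.04,"hand":-1}]'
python3 -m handwheel '[{"rx":0,"ry":0,"rz":0,"tx":0,"ty":0,"tz":0.025,"hand":-1},{"rx":0,"ry":0,"rz":0,"tx":0,"ty":0,"tz":0,"hand":-1},{"rx":0,"ry":0,"rz":0,"tx":0,"ty":0,"tz":0,"hand":-1}]'
```

```text
clock: 2.35
tcp_pos: [0.5134, 0.0954, 0.1202]
eef_rot: [0.999, 0.035, -0.001, 0.0]
ft_force: [0.3, 1.0, -0.1]
grip_width: 0.0001
grasp_force: 0.0
clock: 2.65
tcp_pos: [0.5148, 0.0952, 0.0985]
eef_rot: [0.999, 0.035, -0.0, 0.0]
ft_force: [-0.6, 0.5, 0.2]
grip_width: 0.0001
grasp_force: 0.0
```

```bash
python3 -m handwheel '[{"rx":0,"ry":0,"rz":0,"tx":0.001,"ty":0.01,"tz":0.004,"hand":-1},{"rx":0,"ry":0,"rz":0,"tx":0,"ty":0.01,"tz":0,"hand":-1},{"rx":0,"ry":0,"rz":0,"tx":0,"ty":0.01,"tz":0,"hand":-1},{"rx":0,"ry":0,"rz":0,"tx":0,"ty":0.005,"tz":0,"hand":-1},{"rx":0,"ry":0,"rz":0,"tx":0,"ty":0.005,"tz":0,"hand":-1},{"rx":0,"ry":0,"rz":0,"tx":0,"ty":0.005,"tz":0,"hand":-1},{"rx":0,"ry":0,"rz":0,"tx":0,"ty":0.005,"tz":0,"hand":-1},{"rx":0,"ry":0,"rz":0,"tx":0,"ty":0.005,"tz":0,"hand":-1},{"rx":0,"ry":0,"rz":0,"tx":0,"ty":0.005,"tz":0,"hand":-1}]'
python3 - <<'E'
from h import *
p,K,E=cam("scene"); cv2.imwrite("pics/push1.png",cv2.resize(p[120:260,220:390],None,fx=4,fy=4))
E
```

```text
clock: 3.55
tcp_pos: [0.5198, 0.035, 0.0939]
eef_rot: [0.999, 0.035, -0.0, -0.0]
ft_force: [1.0, -0.1, -0.5]
grip_width: -0.0002
grasp_force: 0.0
```

View pics/push1.png

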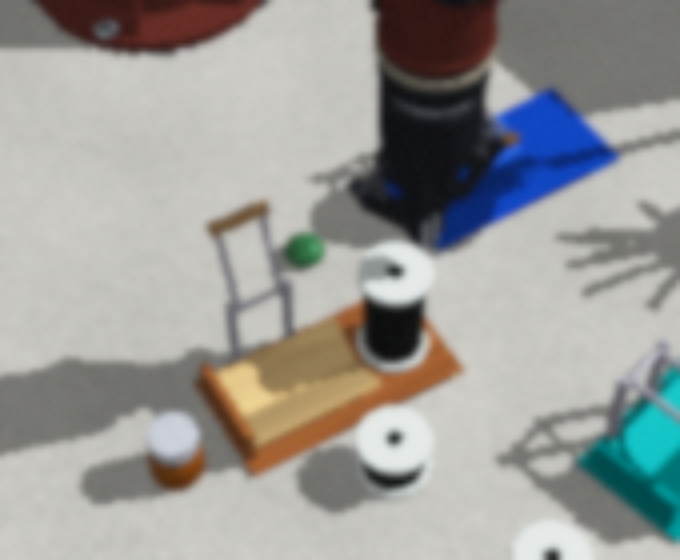

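The picture shows the finger right behind the top flange at crop (430,235). The spool is still upright, perhaps slid a few mm to the kerb. I'll keep pushing gently.

```bash
python3 -m handwheel '[{"rx":0,"ry":0,"rz":0,"tx":0,"ty":0.005,"tz":0,"hand":-1},{"rx":0,"ry":0,"rz":0,"tx":0,"ty":0.005,"tz":0,"hand":-1},{"rx":0,"ry":0,"rz":0,"tx":0,"ty":0.005,"tz":0,"hand":-1}]'
python3 - <<'E'
from h import *
p,K,E=cam("scene"); cv2.imwrite("pics/push2.png",cv2.resize(p[120:260,220:390],None,fx=4,fy=4))
E
```

```text
clock: 3.9
tcp_pos: [0.5209, 0.0201, 0.0939]
eef_rot: [0.999, 0.035, 0.0, -0.0]
ft_force: [0.0, -0.7, -0.8]
grip_width: 0.0002
grasp_force: 0.0
```

View pics/push2.png

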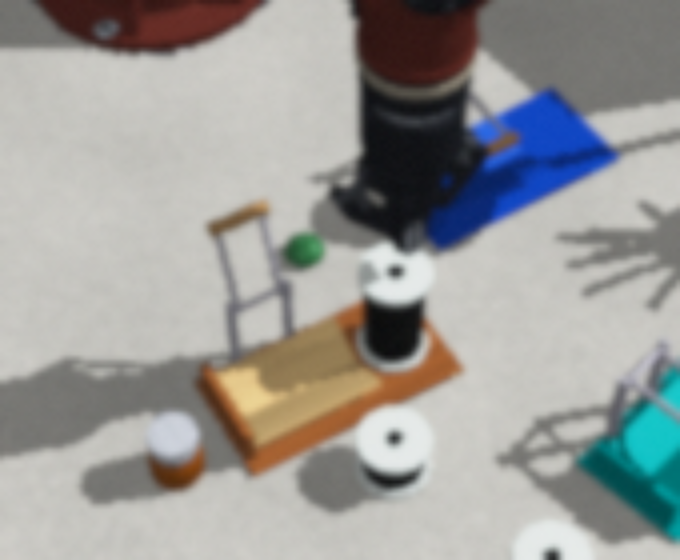

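The tool moved 15 mm, but the spool hole is still at crop (395,272), so there is no contact. The finger passes behind the flange at crop (408,240). Check TCP against the cameras.

```bash
python3 - <<'E'
from h import *
s=robot.get_state(); t=np.array(s["tcp_pos"]); print(t,np.round(s["q"],3))
o=[]
for n in("scene","top"):
    p,K,E=cam(n); q=proj(K,E,t); print(n,q,"spool",proj(K,E,[.522,.012,.106]),"base",proj(K,E,[0,0,0]))
    cx,cy=(320,190) 
    c=cv2.resize(p[cy-70:cy+70,cx-65:cx+65],None,fx=4,fy=4,interpolation=cv2.INTER_CUBIC)
    for z,col in((0,(0,0,255)),(.1,(255,0,255))):
        a=(proj(K,E,t+[0,0,z])-[cx-65,cy-70])*4+2
        cv2.drawMarker(c,tuple(int(v) for v in a),col,0,14,1)
    c=c[:, :400+120]
    o.append(c[:,60:460])
cv2.imwrite("pics/both.png",np.hstack(o))
E
```

```text
[0.52102121 0.0193936  0.09389624] [-0.103  0.362 -0.327  0.882 -0.     2.969]
scene [320.45316743 188.6128988 ] spool [318.60257421 187.35101124] base [257.80591326 110.86157139]
top [317.40763181 203.77329155] spool [319.81357427 203.06994935] base [321.16890327 375.70324444]
```

View pics/both.png

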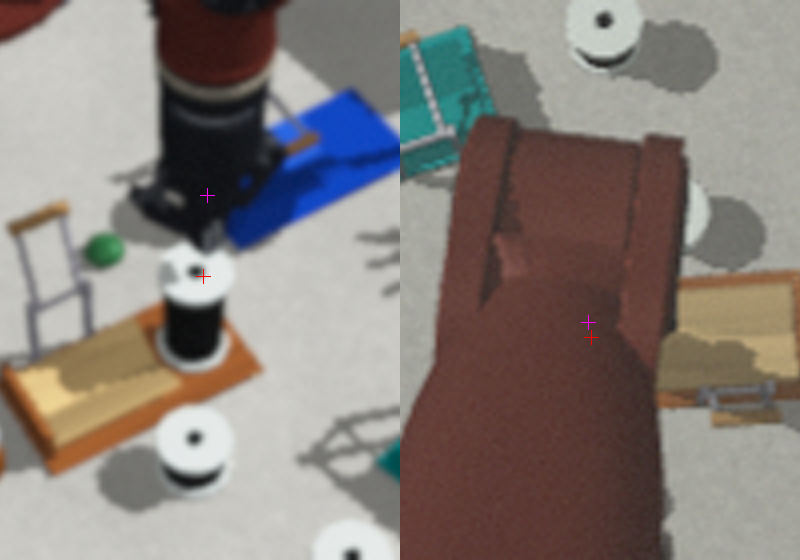

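```bash
python3 - <<'E'
from h import *
p,K,E=cam("scene")
t=np.array([.1749,-.4945,.1923]); a=np.radians(-70.5); y=np.array([np.cos(a),np.sin(a),0])
for s in(-1,1):
  for z in (0,.013,.04): print(s,z,proj(K,E,t+s*.05*y+[0,0,z]).round(1))
im=cv2.imread("pics/scene0.png")
g=im[90:150,70:140]; d=(g.max(2)<60); ys,xs=np.nonzero(d); 
for v in range(100,148,3):
    r=xs[ys==v-90]; print(v, (r+70).tolist()[:1],(r+70).tolist()[-1:],len(r))
# current: vertical strip through finger, px columns 320-325
print(p[168:196,321].tolist())
E
```

```text
-1 0 [136.4 137.4]
-1 0.013 [134.9 134.4]
-1 0.04 [131.7 128.1]
1 0 [107.  154.3]
1 0.013 [105.2 151.4]
1 0.04 [101.3 145.2]
100 [79] [124] 42
103 [81] [127] 43
106 [84] [129] 38
109 [86] [131] 39
112 [87] [131] 45
115 [86] [128] 40
118 [76] [128] 40
121 [78] [130] 27
124 [79] [129] 17
127 [81] [98] 13
130 [82] [96] 15
133 [84] [96] 13
136 [94] [95] 2
139 [96] [97] 2
142 [] [] 0
145 [] [] 0
[[20, 17, 16], [25, 22, 18], [25, 22, 19], [26, 22, 20], [27, 23, 21], [23, 19, 17], [24, 20, 19], [26, 22, 21], [32, 29, 27], [48, 44, 42], [66, 62, 58], [72, 68, 65], [76, 72, 68], [79, 74, 71], [93, 90, 85], [145, 144, 139], [206, 208, 200], [225, 227, 221], [213, 215, 209], [195, 197, 190], [200, 203, 196], [219, 222, 215], [229, 231, 226], [232, 233, 229], [232, 233, 228], [231, 232, 228], [224, 226, 219], [176, 178, 171]]
```

```bash
python3 - <<'E'
from h import *
p,K,E=cam("top")
t=np.array([.1749,-.4945,.1923]); a=np.radians(-70.5); y=np.array([np.cos(a),np.sin(a),0])
for s in(-1,0,1): print(s,proj(K,E,t+s*.05*y+[0,0,.013]).round(1),proj(K,E,t+s*.05*y+[0,0,.053]).round(1))
A=cv2.imread("pics/top0.png")[300:400,460:600]; A=cv2.resize(A,None,fx=3,fy=3,interpolation=cv2.INTER_CUBIC)
B=cv2.imread("pics/scene0.png")[80:160,60:160]; B=cv2.resize(B,(375,300),interpolation=cv2.INTER_CUBIC)
cv2.imwrite("pics/start2.png",np.hstack([A,B]))
E
```

```text
-1 [490.9 339.3] [496.5 342.4]
0 [508.8 333.3] [515.  336.1]
1 [526.6 327.2] [533.5 329.8]
```

View pics/start2.png

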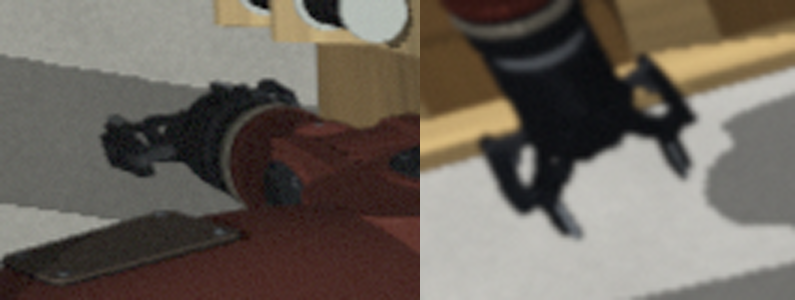

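Fingertips in the start image sit at (101,143) and (131,127), about (-4,-8) px from the reported TCP. Both the start and the current view fit a true tip about 30 mm higher than reported. So the finger is hovering above the flange. I'll back off, go 32 mm lower and check from the image.

```bash
python3 -m handwheel '[{"rx":0,"ry":0,"rz":0,"tx":0,"ty":-0.02,"tz":0,"hand":-1},{"rx":0,"ry":0,"rz":0,"tx":0,"ty":-0.02,"tz":0,"hand":-1},{"rx":0,"ry":0,"rz":0,"tx":0,"ty":-0.02,"tz":0,"hand":-1},{"rx":0,"ry":0,"rz":0,"tx":0,"ty":0,"tz":0,"hand":-1},{"rx":0,"ry":0,"rz":0,"tx":0,"ty":0,"tz":0.016,"hand":-1},{"rx":0,"ry":0,"rz":0,"tx":0,"ty":0,"tz":0.016,"hand":-1},{"rx":0,"ry":0,"rz":0,"tx":0,"ty":0,"tz":0,"hand":-1},{"rx":0,"ry":0,"rz":0,"tx":0,"ty":0,"tz":0,"hand":-1}]'
python3 - <<'E'
from h import *
t=np.array(robot.get_state()["tcp_pos"])
p,K,E=cam("scene"); print(proj(K,E,t),proj(K,E,t+[0,0,.03]))
c=cv2.resize(p[140:240,270:370],None,fx=6,fy=6,interpolation=cv2.INTER_CUBIC)
for z,col in((0,(0,0,255)),(.03,(255,0,255))):
    a=(proj(K,E,t+[0,0,z])-[270,140])*6+3; cv2.drawMarker(c,tuple(int(v) for v in a),col,0,10,1)
cv2.imwrite("pics/near.png",c)
E
```

```text
clock: 4.95
tcp_pos: [0.5166, 0.0799, 0.0621]
eef_rot: [0.999, 0.035, -0.0, 0.0]
ft_force: [0.3, -1.0, 1.0]
grip_width: -0.0001
grasp_force: 0.0
[335.99161707 187.07965647] [336.55457555 181.50144012]
```

View pics/near.png

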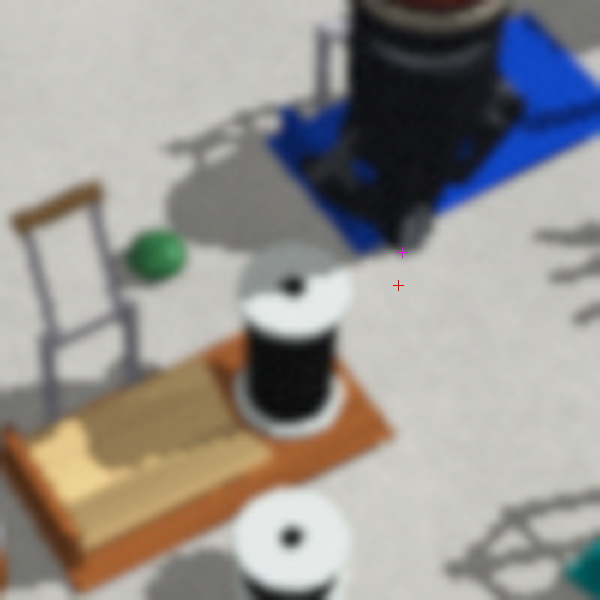

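The tip is at crop (408,248), on the +30 mm mark, so its true height is about 0.094. Now push, tracking the flange hole numerically.

```bash
cat > trk.py <<'E'
from h import *
import sys
p,K,E=cam("scene"); hsv=cv2.cvtColor(p,cv2.COLOR_BGR2HSV)
m=cv2.inRange(hsv,(0,0,150),(180,50,255)); m[:170]=0; m[221:]=0; m[:,:270]=0; m[:,345:]=0
sub=p[165:245,265:365]
# white flange blobs brighter than the table
w=cv2.inRange(sub.min(2),190,255); n,l,st,ce=cv2.connectedComponentsWithStats(w)
print("white blobs",[(st[i,:4]+[265,165,0,0]).tolist()+[int(st[i,4])] for i in range(1,n) if st[i,4]>8])
b=cv2.inRange(sub.max(2),0,45); n,l,st,ce=cv2.connectedComponentsWithStats(b)
print("black blobs",[(st[i,:4]+[265,165,0,0]).tolist()+[int(st[i,4])] for i in range(1,n) if st[i,4]>25])
cv2.imwrite("pics/"+sys.argv[1]+".png",cv2.resize(p[140:240,255:355],None,fx=6,fy=6,interpolation=cv2.INTER_CUBIC))
E
python3 trk.py t0
python3 -m handwheel '[{"rx":0,"ry":0,"rz":0,"tx":0,"ty":0.01,"tz":0,"hand":-1},{"rx":0,"ry":0,"rz":0,"tx":0,"ty":0.01,"tz":0,"hand":-1},{"rx":0,"ry":0,"rz":0,"tx":0,"ty":0.006,"tz":0,"hand":-1},{"rx":0,"ry":0,"rz":0,"tx":0,"ty":0.006,"tz":0,"hand":-1},{"rx":0,"ry":0,"rz":0,"tx":0,"ty":0.006,"tz":0,"hand":-1},{"rx":0,"ry":0,"rz":0,"tx":0,"ty":0.006,"tz":0,"hand":-1},{"rx":0,"ry":0,"rz":0,"tx":0,"ty":0.006,"tz":0,"hand":-1}]'
python3 trk.py t1
```

```text
white blobs [[265, 165, 36, 39, 468], [356, 170, 6, 7, 29], [307, 175, 58, 70, 2220], [278, 177, 9, 17, 96], [303, 182, 5, 3, 11], [295, 186, 14, 14, 94], [281, 196, 8, 6, 33], [265, 224, 4, 9, 25], [286, 238, 6, 6, 17], [265, 239, 22, 6, 61]]
black blobs [[323, 165, 28, 16, 206], [312, 196, 13, 14, 146]]
clock: 5.75
tcp_pos: [0.5248, 0.034, 0.0667]
eef_rot: [0.999, 0.036, 0.005, -0.004]
ft_force: [-4.7, 24.1, 59.5]
grip_width: 0.0001
grasp_force: 34.7
white blobs [[265, 165, 36, 43, 524], [307, 167, 58, 78, 2337], [278, 177, 9, 16, 99], [303, 182, 5, 5, 13], [294, 187, 12, 13, 91], [281, 196, 9, 9, 59], [265, 224, 4, 9, 26], [355, 235, 6, 3, 9], [265, 238, 21, 7, 62], [286, 238, 7, 7, 24]]
black blobs [[310, 165, 34, 21, 371], [311, 198, 13, 12, 116]]
```

Upward force of 60 N. Stop and back off slightly before looking.

```bash
python3 -m handwheel '[{"rx":0,"ry":0,"rz":0,"tx":0,"ty":-0.006,"tz":-0.003,"hand":-1},{"rx":0,"ry":0,"rz":0,"tx":0,"ty":0,"tz":0,"hand":-1}]'
python3 trk.py t2
```

```text
clock: 6.0
tcp_pos: [0.5208, 0.0371, 0.0662]
eef_rot: [0.999, 0.035, 0.001, -0.001]
ft_force: [-1.1, 6.7, 16.0]
grip_width: -0.0
grasp_force: 8.2
white blobs [[265, 165, 36, 43, 530], [353, 170, 12, 7, 51], [294, 174, 71, 71, 2376], [278, 177, 9, 17, 100], [303, 182, 4, 4, 12], [281, 196, 8, 9, 57], [265, 224, 4, 9, 25], [355, 235, 6, 3, 9], [265, 238, 21, 7, 67], [286, 238, 7, 7, 23]]
black blobs [[311, 165, 32, 20, 344], [311, 197, 13, 13, 128]]
```

View pics/t2.png

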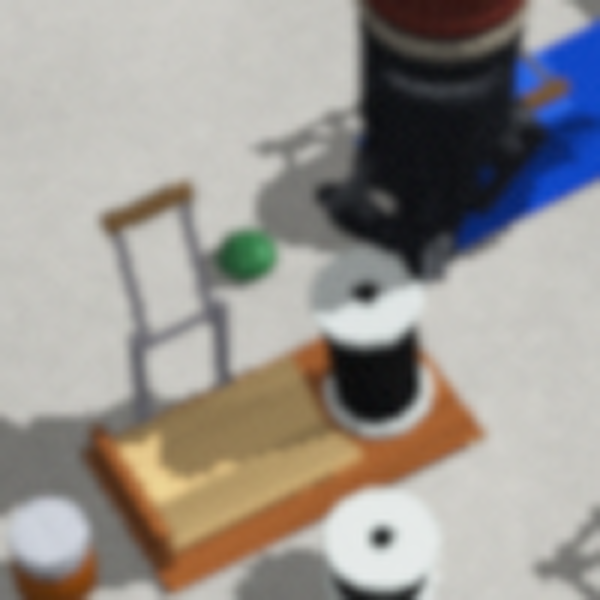

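The spool has started leaning, with the hole now at crop (366,290). The rim rises against the finger's thicker back as it tips. I'll unload and push again, raising the tool along the rim's arc.

```bash
python3 -m handwheel '[{"rx":0,"ry":0,"rz":0,"tx":0,"ty":-0.01,"tz":0,"hand":-1},{"rx":0,"ry":0,"rz":0,"tx":0,"ty":0,"tz":0,"hand":-1},{"rx":0,"ry":0,"rz":0,"tx":0,"ty":0,"tz":0,"hand":-1}]'
python3 -m handwheel '[{"rx":0,"ry":0,"rz":0,"tx":0,"ty":0.004,"tz":0,"hand":-1},{"rx":0,"ry":0,"rz":0,"tx":0,"ty":0.004,"tz":-0.002,"hand":-1},{"rx":0,"ry":0,"rz":0,"tx":0,"ty":0.005,"tz":-0.004,"hand":-1},{"rx":0,"ry":0,"rz":0,"tx":0,"ty":0.005,"tz":-0.004,"hand":-1},{"rx":0,"ry":0,"rz":0,"tx":0,"ty":0,"tz":0,"hand":-1}]'
python3 trk.py t3
```

```text
clock: 6.35
tcp_pos: [0.5187, 0.0463, 0.0645]
eef_rot: [0.999, 0.035, -0.0, 0.0]
ft_force: [0.4, 1.4, 1.2]
grip_width: 0.0001
grasp_force: 0.5
clock: 6.85
tcp_pos: [0.5209, 0.0274, 0.0756]
eef_rot: [0.999, 0.034, 0.001, 0.0]
ft_force: [-0.0, 0.7, 0.1]
grip_width: 0.0001
grasp_force: 0.2
white blobs [[265, 165, 36, 43, 521], [305, 167, 60, 78, 2353], [278, 177, 9, 17, 98], [295, 188, 9, 12, 75], [281, 195, 9, 10, 61], [265, 224, 4, 9, 25], [355, 235, 6, 3, 9], [265, 238, 21, 7, 65], [286, 238, 7, 7, 23]]
black blobs [[308, 165, 32, 19, 323], [310, 197, 14, 12, 116]]
```

Contact at 0.7 N, about the expected tipping force. Continue along the arc.

```bash
python3 -m handwheel '[{"rx":0,"ry":0,"rz":0,"tx":0,"ty":0.005,"tz":-0.003,"hand":-1},{"rx":0,"ry":0,"rz":0,"tx":0,"ty":0.005,"tz":-0.003,"hand":-1},{"rx":0,"ry":0,"rz":0,"tx":0,"ty":0.005,"tz":-0.002,"hand":-1},{"rx":0,"ry":0,"rz":0,"tx":0,"ty":0,"tz":0,"hand":-1}]'
python3 trk.py t4
python3 -m handwheel '[{"rx":0,"ry":0,"rz":0,"tx":0,"ty":0.005,"tz":-0.002,"hand":-1},{"rx":0,"ry":0,"rz":0,"tx":0,"ty":0.005,"tz":-0.002,"hand":-1},{"rx":0,"ry":0,"rz":0,"tx":0,"ty":0,"tz":0,"hand":-1}]'
python3 trk.py t5
```

```text
clock: 7.3
tcp_pos: [0.5217, 0.0127, 0.0833]
eef_rot: [0.999, 0.035, 0.0, 0.0]
ft_force: [0.0, -0.6, -0.6]
grip_width: -0.0002
grasp_force: 0.0
white blobs [[265, 165, 36, 43, 529], [307, 169, 58, 76, 2323], [278, 177, 9, 17, 98], [303, 182, 13, 5, 37], [295, 188, 15, 12, 113], [281, 196, 9, 8, 52], [265, 224, 4, 9, 26], [355, 235, 6, 3, 10], [265, 238, 21, 7, 66], [286, 238, 7, 7, 22]]
black blobs [[301, 165, 35, 19, 336], [312, 195, 13, 14, 149]]
clock: 7.65
tcp_pos: [0.5224, 0.0028, 0.0872]
eef_rot: [0.999, 0.035, 0.0, 0.0]
ft_force: [0.7, 0.3, -0.0]
grip_width: -0.0002
grasp_force: 0.0
white blobs [[265, 165, 36, 43, 532], [295, 169, 70, 76, 2506], [278, 177, 9, 17, 97], [281, 196, 8, 9, 55], [265, 224, 4, 9, 25], [355, 235, 6, 3, 10], [265, 238, 21, 7, 66], [286, 238, 7, 7, 26]]
black blobs [[300, 165, 34, 19, 351], [312, 196, 13, 14, 147]]
```

The finger slipped over the rim and the spool stood back up (cord at (312,195)), so contact was only at the very tip. Retract and come in about 15 mm lower.

```bash
python3 -m handwheel '[{"rx":0,"ry":0,"rz":0,"tx":0,"ty":-0.025,"tz":0,"hand":-1},{"rx":0,"ry":0,"rz":0,"tx":0,"ty":-0.025,"tz":0,"hand":-1},{"rx":0,"ry":0,"rz":0,"tx":0,"ty":-0.025,"tz":0,"hand":-1},{"rx":0,"ry":0,"rz":0,"tx":0,"ty":0,"tz":0,"hand":-1},{"rx":0,"ry":0,"rz":0,"tx":0,"ty":0,"tz":0.019,"hand":-1},{"rx":0,"ry":0,"rz":0,"tx":0,"ty":0,"tz":0.019,"hand":-1},{"rx":0,"ry":0,"rz":0,"tx":0,"ty":0,"tz":0,"hand":-1},{"rx":0,"ry":0,"rz":0,"tx":0,"ty":0.01,"tz":0,"hand":-1},{"rx":0,"ry":0,"rz":0,"tx":0,"ty":0.01,"tz":0,"hand":-1},{"rx":0,"ry":0,"rz":0,"tx":0,"ty":0,"tz":0,"hand":-1}]'
python3 -m handwheel '[{"rx":0,"ry":0,"rz":0,"tx":0,"ty":0.004,"tz":0,"hand":-1},{"rx":0,"ry":0,"rz":0,"tx":0,"ty":0.004,"tz":-0.001,"hand":-1},{"rx":0,"ry":0,"rz":0,"tx":0,"ty":0.004,"tz":-0.002,"hand":-1},{"rx":0,"ry":0,"rz":0,"tx":0,"ty":0,"tz":0,"hand":-1}]'
python3 trk.py t6
```

```text
clock: 8.7
tcp_pos: [0.5192, 0.0566, 0.0498]
eef_rot: [0.999, 0.034, 0.001, 0.0]
ft_force: [0.3, 0.3, -0.1]
grip_width: 0.0003
grasp_force: 0.0
clock: 9.1
tcp_pos: [0.5194, 0.0459, 0.0523]
eef_rot: [0.999, 0.035, 0.0, 0.0]
ft_force: [-0.7, -0.0, 0.6]
grip_width: -0.0
grasp_force: 0.3
white blobs [[265, 165, 36, 42, 527], [306, 167, 59, 78, 2312], [277, 177, 10, 17, 99], [303, 182, 5, 4, 13], [294, 187, 13, 13, 94], [281, 196, 8, 7, 40], [265, 224, 4, 9, 26], [355, 235, 6, 3, 9], [265, 238, 21, 7, 66], [286, 238, 7, 7, 26]]
black blobs [[313, 165, 34, 21, 365], [311, 197, 13, 12, 131]]
```

```bash
python3 -m handwheel '[{"rx":0,"ry":0,"rz":0,"tx":0,"ty":0.004,"tz":-0.002,"hand":-1},{"rx":0,"ry":0,"rz":0,"tx":0,"ty":0.004,"tz":-0.002,"hand":-1},{"rx":0,"ry":0,"rz":0,"tx":0,"ty":0.004,"tz":-0.002,"hand":-1},{"rx":0,"ry":0,"rz":0,"tx":0,"ty":0,"tz":0,"hand":-1}]'
python3 trk.py t7 | grep black
python3 -m handwheel '[{"rx":0,"ry":0,"rz":0,"tx":0,"ty":0.004,"tz":-0.002,"hand":-1},{"rx":0,"ry":0,"rz":0,"tx":0,"ty":0.004,"tz":-0.002,"hand":-1},{"rx":0,"ry":0,"rz":0,"tx":0,"ty":0.004,"tz":-0.002,"hand":-1},{"rx":0,"ry":0,"rz":0,"tx":0,"ty":0,"tz":0,"hand":-1}]'
python3 trk.py t8 | grep black
```

```text
clock: 9.55
tcp_pos: [0.5202, 0.0338, 0.0582]
eef_rot: [0.999, 0.035, 0.0, 0.0]
ft_force: [0.4, -0.0, -1.1]
grip_width: -0.0002
grasp_force: 0.2
black blobs [[310, 165, 34, 21, 388], [309, 196, 15, 13, 120]]
clock: 10.0
tcp_pos: [0.5211, 0.0218, 0.0643]
eef_rot: [0.999, 0.035, 0.0, 0.0]
ft_force: [-0.7, 0.1, -0.5]
grip_width: 0.0001
grasp_force: 0.1
black blobs [[306, 165, 35, 22, 408], [308, 196, 15, 13, 114]]
```

Tipping steadily. Continue.

```bash
python3 -m handwheel '[{"rx":0,"ry":0,"rz":0,"tx":0,"ty":0.004,"tz":-0.001,"hand":-1},{"rx":0,"ry":0,"rz":0,"tx":0,"ty":0.004,"tz":-0.001,"hand":-1},{"rx":0,"ry":0,"rz":0,"tx":0,"ty":0.004,"tz":-0.001,"hand":-1},{"rx":0,"ry":0,"rz":0,"tx":0,"ty":0,"tz":0,"hand":-1}]'
python3 trk.py t9 | grep black
python3 -m handwheel '[{"rx":0,"ry":0,"rz":0,"tx":0,"ty":0.004,"tz":-0.001,"hand":-1},{"rx":0,"ry":0,"rz":0,"tx":0,"ty":0.004,"tz":0,"hand":-1},{"rx":0,"ry":0,"rz":0,"tx":0,"ty":0.004,"tz":0,"hand":-1},{"rx":0,"ry":0,"rz":0,"tx":0,"ty":0,"tz":0,"hand":-1}]'
python3 trk.py t10 | grep black
```

```text
clock: 10.45
tcp_pos: [0.5218, 0.0098, 0.067]
eef_rot: [0.999, 0.035, 0.0, 0.0]
ft_force: [-0.1, 0.8, 0.1]
grip_width: 0.0001
grasp_force: 0.0
black blobs [[302, 165, 36, 23, 428], [308, 195, 14, 14, 112]]
clock: 10.9
tcp_pos: [0.5225, -0.0021, 0.0679]
eef_rot: [0.999, 0.035, 0.0, 0.0]
ft_force: [0.7, -0.4, -0.3]
grip_width: -0.0002
grasp_force: 0.0
black blobs [[299, 165, 35, 24, 472], [307, 195, 15, 14, 128]]
```

```bash
python3 -m handwheel '[{"rx":0,"ry":0,"rz":0,"tx":0,"ty":0.004,"tz":0,"hand":-1},{"rx":0,"ry":0,"rz":0,"tx":0,"ty":0.004,"tz":0,"hand":-1},{"rx":0,"ry":0,"rz":0,"tx":0,"ty":0.003,"tz":0,"hand":-1},{"rx":0,"ry":0,"rz":0,"tx":0,"ty":0,"tz":0,"hand":-1},{"rx":0,"ry":0,"rz":0,"tx":0,"ty":0,"tz":0,"hand":-1}]'
python3 trk.py t11 | grep black
python3 -m handwheel '[{"rx":0,"ry":0,"rz":0,"tx":0,"ty":0.003,"tz":0,"hand":-1},{"rx":0,"ry":0,"rz":0,"tx":0,"ty":0.003,"tz":0,"hand":-1},{"rx":0,"ry":0,"rz":0,"tx":0,"ty":0.003,"tz":0,"hand":-1},{"rx":0,"ry":0,"rz":0,"tx":0,"ty":0,"tz":0,"hand":-1},{"rx":0,"ry":0,"rz":0,"tx":0,"ty":0,"tz":0,"hand":-1}]'
python3 trk.py t12 | grep black
```

```text
clock: 11.45
tcp_pos: [0.5232, -0.0126, 0.0679]
eef_rot: [0.999, 0.035, -0.0, -0.0]
ft_force: [0.4, -0.6, -0.2]
grip_width: 0.0003
grasp_force: 0.0
black blobs [[295, 165, 36, 26, 509], [287, 199, 26, 22, 313]]
clock: 12.0
tcp_pos: [0.5238, -0.0216, 0.0679]
eef_rot: [0.999, 0.035, -0.0, -0.0]
ft_force: [0.5, -0.2, -0.2]
grip_width: 0.0
grasp_force: 0.0
black blobs [[292, 165, 36, 27, 531], [287, 199, 25, 21, 311]]
```

View pics/t12.png

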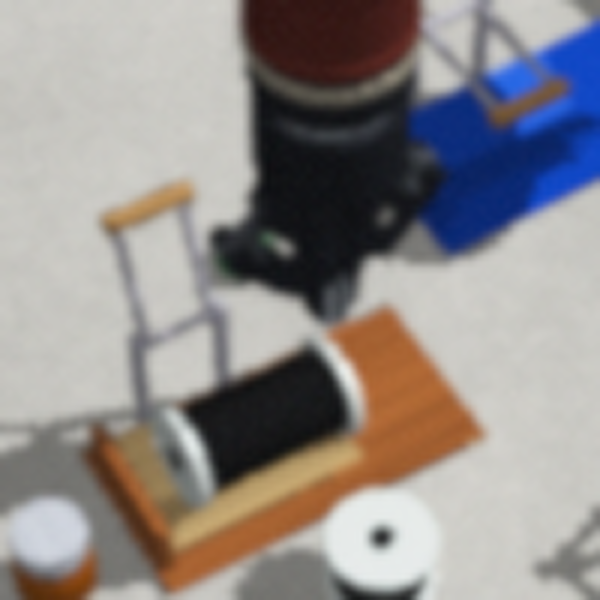

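The spool lies in the trough with the keeper still open, both flanges between the kerb and the end stop. I'll check its centre numerically, then go over and behind the keeper bar.

```bash
python3 - <<'E'
from h import *
p,K,E=cam("scene"); sub=p[195:225,280:320]; ys,xs=np.nonzero(sub.max(2)<45)
u,v=xs.mean()+280,ys.mean()+195
X=np.array([.0698,-.9976]);Y=np.array([.9976,.0698]);o=np.array([.524,-.0237])
q=onz(K,E,u,v,.047)[:2]-o; print(u,v,"cradle xy",q@X,q@Y)
E
python3 -m handwheel '[{"rx":0,"ry":0,"rz":0,"tx":0,"ty":-0.01,"tz":-0.02,"hand":-1},{"rx":0,"ry":0,"rz":0,"tx":0,"ty":0,"tz":-0.04,"hand":-1},{"rx":0,"ry":0,"rz":0,"tx":0,"ty":0,"tz":-0.04,"hand":-1},{"rx":0,"ry":0,"rz":0,"tx":0,"ty":0,"tz":-0.02,"hand":-1},{"rx":0,"ry":0,"rz":0,"tx":-0.03,"ty":0.019,"tz":0,"hand":-1},{"rx":0,"ry":0,"rz":0,"tx":-0.03,"ty":0.019,"tz":0,"hand":-1},{"rx":0,"ry":0,"rz":0,"tx":-0.03,"ty":0.019,"tz":0,"hand":-1},{"rx":0,"ry":0,"rz":0,"tx":-0.03,"ty":0.02,"tz":0,"hand":-1},{"rx":0,"ry":0,"rz":0,"tx":0,"ty":0,"tz":0,"hand":-1},{"rx":0,"ry":0,"rz":0,"tx":0,"ty":0,"tz":0,"hand":-1}]'
```

```text
299.36655948553056 208.89067524115757 cradle xy 0.03818065397967395 0.007113151340055092
clock: 13.1
tcp_pos: [0.4089, -0.097, 0.1882]
eef_rot: [0.999, 0.034, 0.0, 0.0]
ft_force: [0.5, -0.2, 0.2]
grip_width: -0.0006
grasp_force: 0.0
```

```bash
python3 - <<'E'
from h import *
X=np.array([.0698,-.9976]);Y=np.array([.9976,.0698]);o=np.array([.524,-.0237])
p,K,E=cam("scene")
for n,u,v,z in(("left face hub",183,465,.041),("right flange c",335,387,.041),("left rim top",168,412,.071),("right rim top",312,345,.071),("plate corner",484,433,.006),("stop far corner",92,455,.044),("slab end",360,450,.027)):
    q=onz(K,E,255+(u-3)/6,140+(v-3)/6,z)[:2]-o; print(n,(q@X).round(4),(q@Y).round(4))
p,K,E=cam("top"); b=p[180:230,325:380]; w=cv2.inRange(b.min(2),185,255)
n,l,st,ce=cv2.connectedComponentsWithStats(w)
k=cv2.inRange(b.max(2),0,40);n2,l2,st2,ce2=cv2.connectedComponentsWithStats(k)
for st_,ce_,n_ in((st,ce,n),(st2,ce2,n2)):
  for i in range(1,n_):
    if st_[i,4]>8:
        c=ce_[i]+[325,180]; q=onz(K,E,*c,.06)[:2]-o; print(st_[i].tolist(),c.round(1),(q@X).round(4),(q@Y).round(4))
E
```

```text
left face hub 0.0911 0.0082
right flange c -0.004 0.0044
left rim top 0.0903 -0.0071
right rim top 0.0036 -0.0075
plate corner -0.0726 0.0512
stop far corner 0.1308 -0.0194
slab end -0.0001 0.0386
[7, 0, 10, 2, 13] [336.6 180.3] 0.0191 0.0731
```

The arm hides the spool in the top view. The scene view puts the spool centre at x = 0.041 ± 0.004, too close to the 0.040 limit. I'll nudge the lying spool about 10 mm along the trough from the seat side, which is in tolerance either way.

```bash
python3 -m handwheel '[{"rx":0,"ry":0,"rz":0,"tx":0.03,"ty":-0.032,"tz":0,"hand":-1},{"rx":0,"ry":0,"rz":0,"tx":0.03,"ty":-0.032,"tz":0,"hand":-1},{"rx":0,"ry":0,"rz":0,"tx":0.03,"ty":-0.032,"tz":0,"hand":-1},{"rx":0,"ry":0,"rz":0,"tx":0.03,"ty":-0.032,"tz":0,"hand":-1},{"rx":0,"ry":0,"rz":0,"tx":0,"ty":0,"tz":0.04,"hand":-1},{"rx":0,"ry":0,"rz":0,"tx":0,"ty":0,"tz":0.04,"hand":-1},{"rx":0,"ry":0,"rz":0,"tx":0,"ty":0,"tz":0.04,"hand":-1},{"rx":0,"ry":0,"rz":0,"tx":0,"ty":0,"tz":0.04,"hand":-1},{"rx":0,"ry":0,"rz":0,"tx":0,"ty":0,"tz":0,"hand":-1},{"rx":0,"ry":0,"rz":0,"tx":0,"ty":0,"tz":0,"hand":-1}]'
cat > lie.py <<'E'
from h import *
X=np.array([.0698,-.9976]);Y=np.array([.9976,.0698]);o=np.array([.524,-.0237])
p,K,E=cam("scene"); sub=p[195:230,270:325]; ys,xs=np.nonzero(sub.max(2)<45)
u,v=xs.mean()+270,ys.mean()+195; q=onz(K,E,u,v,.047)[:2]-o
t=np.array(robot.get_state()["tcp_pos"])[:2]-o
print("cord",u.round(2),v.round(2),len(xs),(q@X).round(4),(q@Y).round(4),"tcp",(t@X).round(4),(t@Y).round(4))
E
python3 lie.py
```

```text
clock: 14.2
tcp_pos: [0.5196, 0.0401, 0.0281]
eef_rot: [0.999, 0.035, -0.001, -0.0]
ft_force: [-0.2, -0.7, 0.7]
grip_width: -0.0
grasp_force: 0.0
cord 299.27 208.87 316 0.0384 0.0069 tcp -0.0636 0.0013
```

```bash
python3 -m handwheel '[{"rx":0,"ry":0,"rz":0,"tx":0,"ty":0.01,"tz":0,"hand":-1},{"rx":0,"ry":0,"rz":0,"tx":0,"ty":0.01,"tz":0,"hand":-1},{"rx":0,"ry":0,"rz":0,"tx":0,"ty":0.01,"tz":0,"hand":-1},{"rx":0,"ry":0,"rz":0,"tx":0,"ty":0,"tz":0,"hand":-1},{"rx":0,"ry":0,"rz":0,"tx":0,"ty":0,"tz":0,"hand":-1}]'; python3 lie.py
python3 -m handwheel '[{"rx":0,"ry":0,"rz":0,"tx":0,"ty":0.005,"tz":0,"hand":-1},{"rx":0,"ry":0,"rz":0,"tx":0,"ty":0.005,"tz":0,"hand":-1},{"rx":0,"ry":0,"rz":0,"tx":0,"ty":0,"tz":0,"hand":-1}]'; python3 lie.py
```

```text
clock: 14.75
tcp_pos: [0.5218, 0.0089, 0.0282]
eef_rot: [0.999, 0.034, 0.0, -0.0]
ft_force: [-0.3, 0.5, -0.1]
grip_width: -0.0002
grasp_force: 0.0
cord 299.35 208.79 314 0.038 0.0068 tcp -0.033 -0.0001
clock: 15.1
tcp_pos: [0.5225, -0.0011, 0.0279]
eef_rot: [0.999, 0.035, 0.0, 0.0]
ft_force: [-0.9, 0.5, -0.1]
grip_width: 0.0001
grasp_force: 0.0
cord 299.47 208.72 318 0.0376 0.0067 tcp -0.0229 -0.0001
```

```bash
python3 -m handwheel '[{"rx":0,"ry":0,"rz":0,"tx":0,"ty":0.005,"tz":0,"hand":-1},{"rx":0,"ry":0,"rz":0,"tx":0,"ty":0.005,"tz":0,"hand":-1},{"rx":0,"ry":0,"rz":0,"tx":0,"ty":0,"tz":0,"hand":-1}]'; python3 lie.py
python3 -m handwheel '[{"rx":0,"ry":0,"rz":0,"tx":0,"ty":0.004,"tz":0,"hand":-1},{"rx":0,"ry":0,"rz":0,"tx":0,"ty":0.004,"tz":0,"hand":-1},{"rx":0,"ry":0,"rz":0,"tx":0,"ty":0,"tz":0,"hand":-1}]'; python3 lie.py
```

```text
clock: 15.45
tcp_pos: [0.5232, -0.0112, 0.0279]
eef_rot: [0.999, 0.035, 0.0, 0.0]
ft_force: [-0.3, -0.7, 0.1]
grip_width: -0.0001
grasp_force: 0.0
cord 299.57 208.6 319 0.0371 0.0065 tcp -0.0129 0.0
clock: 15.8
tcp_pos: [0.5237, -0.019, 0.0279]
eef_rot: [0.999, 0.035, 0.0, 0.0]
ft_force: [-1.1, 0.3, 0.1]
grip_width: -0.0001
grasp_force: 0.0
cord 299.76 208.19 329 0.0358 0.0054 tcp -0.0049 -0.0
```

```bash
python3 -m handwheel '[{"rx":0,"ry":0,"rz":0,"tx":0,"ty":0.004,"tz":0,"hand":-1},{"rx":0,"ry":0,"rz":0,"tx":0,"ty":0,"tz":0,"hand":-1}]'; python3 lie.py
python3 -m handwheel '[{"rx":0,"ry":0,"rz":0,"tx":0,"ty":0.004,"tz":0,"hand":-1},{"rx":0,"ry":0,"rz":0,"tx":0,"ty":0,"tz":0,"hand":-1}]'; python3 lie.py
```

```text
clock: 16.05
tcp_pos: [0.524, -0.0229, 0.0279]
eef_rot: [0.999, 0.035, 0.0, 0.0]
ft_force: [-1.3, 0.1, 0.6]
grip_width: -0.0
grasp_force: 0.0
cord 299.59 208.27 325 0.0364 0.0054 tcp -0.001 -0.0
clock: 16.3
tcp_pos: [0.5243, -0.0269, 0.0279]
eef_rot: [0.999, 0.035, 0.0, 0.0]
ft_force: [0.7, -0.4, 0.4]
grip_width: 0.0002
grasp_force: 0.0
cord 299.48 208.18 329 0.0365 0.0049 tcp 0.003 0.0
```

No contact by TCP x = 0.003. To be sure the finger isn't passing above the flange, I'll back off, go 20 mm lower and try again.

```bash
python3 -m handwheel '[{"rx":0,"ry":0,"rz":0,"tx":0,"ty":-0.02,"tz":0,"hand":-1},{"rx":0,"ry":0,"rz":0,"tx":0,"ty":-0.01,"tz":0,"hand":-1},{"rx":0,"ry":0,"rz":0,"tx":0,"ty":0,"tz":0.01,"hand":-1},{"rx":0,"ry":0,"rz":0,"tx":0,"ty":0,"tz":0.008,"hand":-1},{"rx":0,"ry":0,"rz":0,"tx":0,"ty":0,"tz":0,"hand":-1}]'; python3 lie.py
python3 -m handwheel '[{"rx":0,"ry":0,"rz":0,"tx":0,"ty":0.008,"tz":0,"hand":-1},{"rx":0,"ry":0,"rz":0,"tx":0,"ty":0.006,"tz":0,"hand":-1},{"rx":0,"ry":0,"rz":0,"tx":0,"ty":0.006,"tz":0,"hand":-1},{"rx":0,"ry":0,"rz":0,"tx":0,"ty":0,"tz":0,"hand":-1}]'; python3 lie.py
python3 -m handwheel '[{"rx":0,"ry":0,"rz":0,"tx":0,"ty":0.005,"tz":0,"hand":-1},{"rx":0,"ry":0,"rz":0,"tx":0,"ty":0,"tz":0,"hand":-1}]'; python3 lie.py
```

```text
clock: 16.85
tcp_pos: [0.5209, 0.0032, 0.0084]
eef_rot: [0.999, 0.035, -0.001, -0.0]
ft_force: [-1.1, 0.4, -0.5]
grip_width: 0.0003
grasp_force: 0.0
cord 300.0 208.06 332 0.0349 0.0053 tcp -0.0269 -0.0008
clock: 17.3
tcp_pos: [0.5217, -0.0023, 0.0099]
eef_rot: [0.999, 0.039, -0.0, -0.014]
ft_force: [-1.4, 68.4, 11.2]
grip_width: -0.0003
grasp_force: 34.7
cord 299.86 207.92 346 0.035 0.0046 tcp -0.0214 -0.0008
clock: 17.55
tcp_pos: [0.5216, -0.0025, 0.01]
eef_rot: [0.999, 0.04, 0.0, -0.019]
ft_force: [-2.3, 89.3, 16.4]
grip_width: -0.0
grasp_force: 45.3
cord 299.85 207.78 347 0.0347 0.0041 tcp -0.0213 -0.0009
```

Hard contact at x = -0.021. This fits a lower flange lying against the kerb, with the true tip about 38 mm above the reported z and the finger front about 15 mm ahead of the TCP. That puts the spool against the kerb with its centre near x = 0.046, inside the limits. Release and measure with the arm out of the way.

```bash
python3 -m handwheel '[{"rx":0,"ry":0,"rz":0,"tx":0,"ty":-0.01,"tz":0,"hand":-1},{"rx":0,"ry":0,"rz":0,"tx":0,"ty":-0.01,"tz":0,"hand":-1},{"rx":0,"ry":0,"rz":0,"tx":0,"ty":-0.02,"tz":0,"hand":-1},{"rx":0,"ry":0,"rz":0,"tx":0,"ty":-0.03,"tz":0,"hand":-1},{"rx":0,"ry":0,"rz":0,"tx":0,"ty":-0.04,"tz":-0.03,"hand":-1},{"rx":0,"ry":0,"rz":0,"tx":-0.02,"ty":-0.03,"tz":-0.05,"hand":-1},{"rx":0,"ry":0,"rz":0,"tx":-0.04,"ty":0,"tz":-0.05,"hand":-1},{"rx":0,"ry":0,"rz":0,"tx":-0.04,"ty":0,"tz":-0.05,"hand":-1},{"rx":0,"ry":0,"rz":0,"tx":-0.04,"ty":0,"tz":0,"hand":-1},{"rx":0,"ry":0,"rz":0,"tx":-0.04,"ty":0,"tz":0,"hand":-1}]'; python3 lie.py
python3 - <<'E'
from h import *
X=np.array([.0698,-.9976]);Y=np.array([.9976,.0698]);o=np.array([.524,-.0237])
p,K,E=cam("top"); cv2.imwrite("pics/top_l.png",p); b=p[185:225,310:375]
for nm,k,z in(("white",cv2.inRange(b.min(2),170,255),.055),("black",cv2.inRange(b.max(2),0,45),.055)):
  n,l,st,ce=cv2.connectedComponentsWithStats(k)
  for i in range(1,n):
    if st[i,4]>8:
        c=ce[i]+[310,185]; q=onz(K,E,*c,z)[:2]-o; print(nm,(st[i]+[310,185,0,0,0]).tolist(),c.round(1),(q@X).round(4),(q@Y).round(4))
E
```

```text
clock: 18.6
tcp_pos: [0.3564, 0.0984, 0.1598]
eef_rot: [0.999, 0.036, 0.002, -0.001]
ft_force: [-0.7, 0.1, 0.4]
grip_width: 0.0005
grasp_force: 0.0
cord 299.26 208.92 316 0.0385 0.007 tcp -0.1337 -0.1666
```

```bash
python3 - <<'E'
from h import *
X=np.array([.0698,-.9976]);Y=np.array([.9976,.0698]);o=np.array([.524,-.0237])
p,K,E=cam("top")
for y in(-.01,0,.01):
  L=[]
  for x in np.arange(-.03,.131,.004):
    w=o+x*X+y*Y; u,v=proj(K,E,[*w,.065]); L.append(cv2.getRectSubPix(p,(1,1),(float(u),float(v)))[0,0].tolist())
  print(y,[(int(round(1000*x)),int(c[0]),int(c[2])) for x,c in zip(np.arange(-.03,.131,.004),L)])
E
```

```text
-0.01 [(-30, 70, 142), (-26, 70, 142), (-22, 70, 142), (-18, 70, 143), (-14, 67, 141), (-10, 106, 153), (-6, 175, 179), (-2, 120, 122), (2, 51, 55), (6, 52, 55), (10, 51, 56), (14, 53, 56), (18, 53, 54), (22, 51, 54), (26, 51, 53), (30, 53, 55), (34, 49, 52), (38, 51, 54), (42, 51, 55), (46, 51, 54), (50, 52, 56), (54, 51, 54), (58, 51, 53), (62, 53, 57), (66, 50, 53), (70, 50, 54), (74, 50, 54), (78, 51, 55), (82, 53, 55), (86, 125, 126), (90, 151, 156), (94, 95, 124), (98, 80, 114), (102, 78, 113), (106, 79, 113), (110, 72, 104), (114, 63, 117), (118, 67, 133), (122, 87, 122), (126, 105, 109), (130, 103, 109)]
0 [(-30, 68, 136), (-26, 65, 134), (-22, 66, 134), (-18, 66, 135), (-14, 66, 134), (-10, 105, 146), (-6, 167, 172), (-2, 110, 112), (2, 51, 53), (6, 54, 55), (10, 56, 59), (14, 52, 54), (18, 52, 55), (22, 52, 54), (26, 53, 55), (30, 53, 54), (34, 53, 55), (38, 52, 54), (42, 54, 56), (46, 55, 59), (50, 52, 54), (54, 53, 55), (58, 58, 59), (62, 51, 53), (66, 56, 58), (70, 54, 57), (74, 52, 56), (78, 54, 56), (82, 68, 69), (86, 140, 139), (90, 158, 167), (94, 97, 125), (98, 79, 113), (102, 78, 112), (106, 75, 109), (110, 66, 96), (114, 59, 106), (118, 69, 130), (122, 84, 111), (126, 101, 107), (130, 103, 109)]
0.01 [(-30, 69, 143), (-26, 69, 141), (-22, 69, 141), (-18, 68, 142), (-14, 73, 146), (-10, 122, 165), (-6, 158, 166), (-2, 91, 92), (2, 51, 54), (6, 52, 54), (10, 52, 54), (14, 54, 55), (18, 51, 54), (22, 53, 56), (26, 51, 53), (30, 52, 54), (34, 53, 53), (38, 53, 57), (42, 55, 57), (46, 54, 56), (50, 50, 53), (54, 53, 56), (58, 55, 56), (62, 54, 55), (66, 50, 52), (70, 53, 56), (74, 53, 56), (78, 55, 56), (82, 71, 71), (86, 142, 143), (90, 158, 166), (94, 88, 118), (98, 81, 116), (102, 81, 116), (106, 79, 113), (110, 69, 103), (114, 63, 112), (118, 68, 132), (122, 85, 113), (126, 99, 106), (130, 103, 108)]
```

The top view now shows the lying spool clearly: flanges at x = -6 and 89 mm, so the centre is about 42 mm in my frame. The cradle's slab ends and stop show my frame reading about 2 to 3 mm short, so the centre is about 44 mm, with y near 0. The spool is at rest against the kerb and within limits. On to the keeper: go behind the bar and descend.

```bash
python3 -m handwheel '[{"rx":0,"ry":0,"rz":0,"tx":0.009,"ty":0.04,"tz":0,"hand":-1},{"rx":0,"ry":0,"rz":0,"tx":0.009,"ty":0.04,"tz":0,"hand":-1},{"rx":0,"ry":0,"rz":0,"tx":0.009,"ty":0.04,"tz":0,"hand":-1},{"rx":0,"ry":0,"rz":0,"tx":0.009,"ty":0.04,"tz":0,"hand":-1},{"rx":0,"ry":0,"rz":0,"tx":0.009,"ty":0.04,"tz":0,"hand":-1},{"rx":0,"ry":0,"rz":0,"tx":0,"ty":0,"tz":0,"hand":-1},{"rx":0,"ry":0,"rz":0,"tx":0,"ty":0,"tz":0.035,"hand":-1},{"rx":0,"ry":0,"rz":0,"tx":0,"ty":0,"tz":0.035,"hand":-1},{"rx":0,"ry":0,"rz":0,"tx":0,"ty":0,"tz":0,"hand":-1},{"rx":0,"ry":0,"rz":0,"tx":0,"ty":0,"tz":0,"hand":-1}]'; python3 lie.py
```

```text
clock: 19.75
tcp_pos: [0.4158, -0.0972, 0.0886]
eef_rot: [0.999, 0.036, -0.001, -0.001]
ft_force: [0.3, 0.8, 0.3]
grip_width: -0.0003
grasp_force: 0.0
cord 299.34 208.91 314 0.0383 0.0071 tcp 0.0661 -0.1122
```

```bash
python3 -m handwheel '[{"rx":0,"ry":0,"rz":0,"tx":0.012,"ty":0,"tz":0,"hand":-1},{"rx":0,"ry":0,"rz":0,"tx":0.012,"ty":0,"tz":0,"hand":-1},{"rx":0,"ry":0,"rz":0,"tx":0.012,"ty":0,"tz":0,"hand":-1},{"rx":0,"ry":0,"rz":0,"tx":0.012,"ty":0,"tz":0,"hand":-1},{"rx":0,"ry":0,"rz":0,"tx":0.012,"ty":0,"tz":0,"hand":-1}]'
python3 -m handwheel '[{"rx":0,"ry":0,"rz":0,"tx":0.012,"ty":0,"tz":0,"hand":-1},{"rx":0,"ry":0,"rz":0,"tx":0.012,"ty":0,"tz":0,"hand":-1},{"rx":0,"ry":0,"rz":0,"tx":0.012,"ty":0,"tz":0,"hand":-1},{"rx":0,"ry":0,"rz":0,"tx":0.012,"ty":0,"tz":0,"hand":-1},{"rx":0,"ry":0,"rz":0,"tx":0.01,"ty":0,"tz":0,"hand":-1},{"rx":0,"ry":0,"rz":0,"tx":0,"ty":0,"tz":0,"hand":-1},{"rx":0,"ry":0,"rz":0,"tx":0,"ty":0,"tz":0,"hand":-1},{"rx":0,"ry":0,"rz":0,"tx":0,"ty":0,"tz":0,"hand":-1}]'
python3 lie.py
```

```text
clock: 20.3
tcp_pos: [0.4769, -0.0926, 0.0883]
eef_rot: [0.999, 0.036, 0.0, -0.001]
ft_force: [-0.6, 0.2, -0.1]
grip_width: -0.0003
grasp_force: 0.1
clock: 21.1
tcp_pos: [0.5328, -0.0885, 0.0881]
eef_rot: [0.999, 0.036, -0.0, -0.001]
ft_force: [-0.4, -0.2, 0.5]
grip_width: -0.0001
grasp_force: 0.0
cord 301.12 207.59 176 0.0308 0.0055 tcp 0.0653 0.0043
```

```bash
python3 -m handwheel '[{"rx":0,"ry":0,"rz":0,"tx":0,"ty":0,"tz":-0.03,"hand":-1},{"rx":0,"ry":0,"rz":0,"tx":0,"ty":0,"tz":-0.04,"hand":-1},{"rx":0,"ry":0,"rz":0,"tx":0,"ty":0,"tz":-0.05,"hand":-1},{"rx":0,"ry":0,"rz":0,"tx":-0.04,"ty":0,"tz":-0.02,"hand":-1},{"rx":0,"ry":0,"rz":0,"tx":-0.04,"ty":0,"tz":0,"hand":-1},{"rx":0,"ry":0,"rz":0,"tx":-0.04,"ty":0.03,"tz":0,"hand":-1},{"rx":0,"ry":0,"rz":0,"tx":-0.04,"ty":0.04,"tz":0,"hand":-1},{"rx":0,"ry":0,"rz":0,"tx":-0.03,"ty":0.045,"tz":0,"hand":-1},{"rx":0,"ry":0,"rz":0,"tx":0,"ty":0.045,"tz":0,"hand":-1},{"rx":0,"ry":0,"rz":0,"tx":0,"ty":0.045,"tz":0,"hand":-1}]'
cat > bar.py <<'E'
from h import *
X=np.array([.0698,-.9976]);Y=np.array([.9976,.0698]);o=np.array([.524,-.0237])
for c in("scene","top"):
  p,K,E=cam(c)
  print(c,"expected bar",proj(K,E,[*(o+.065*X+.033*Y),.082]).round(1))
  L=[]
  for y in np.arange(-.09,.061,.006):
    u,v=proj(K,E,[*(o+.065*X+y*Y),.082]); L.append((int(round(y*1000)),*[int(k) for k in cv2.getRectSubPix(p,(1,1),(float(u),float(v)))[0,0]]))
  print(L)
E
python3 bar.py; python3 lie.py
```

```text
clock: 22.15
tcp_pos: [0.3639, -0.3002, 0.2286]
eef_rot: [0.999, 0.036, 0.0, -0.0]
ft_force: [1.1, 0.8, 0.4]
grip_width: -0.0001
grasp_force: 0.0
scene expected bar [295.6 212.2]
[(-90, 191, 197, 196), (-84, 191, 195, 197), (-78, 190, 195, 196), (-72, 189, 193, 195), (-66, 190, 195, 196), (-60, 191, 196, 197), (-54, 188, 192, 194), (-48, 189, 185, 186), (-42, 183, 179, 179), (-36, 186, 189, 191), (-30, 188, 194, 194), (-24, 190, 196, 197), (-18, 191, 196, 197), (-12, 187, 192, 193), (-6, 156, 160, 163), (0, 69, 71, 75), (6, 20, 18, 19), (12, 18, 18, 17), (18, 19, 18, 17), (24, 29, 35, 43), (30, 70, 113, 147), (36, 87, 142, 184), (42, 53, 83, 109), (48, 22, 25, 29), (54, 45, 66, 78), (60, 93, 139, 165)]
top expected bar [352.7 191.5]
[(-90, 154, 161, 162), (-84, 158, 168, 166), (-78, 158, 166, 166), (-72, 155, 165, 165), (-66, 152, 159, 159), (-60, 108, 113, 114), (-54, 75, 90, 109), (-48, 97, 106, 121), (-42, 107, 120, 127), (-36, 106, 140, 157), (-30, 78, 101, 112), (-24, 52, 58, 59), (-18, 51, 55, 56), (-12, 52, 55, 56), (-6, 52, 53, 54), (0, 52, 56, 54), (6, 52, 54, 56), (12, 51, 52, 53), (18, 55, 61, 60), (24, 100, 130, 147), (30, 89, 119, 139), (36, 92, 130, 156), (42, 92, 118, 145), (48, 107, 112, 112), (54, 106, 112, 112), (60, 107, 113, 113)]
cord 301.35 207.77 176 0.0305 0.0064 tcp 0.265 -0.1785
```

The bar now shows at y ≈ 33 to 36 mm and z = 82 mm in both views, so the keeper is fully down. One last check of the spool's flanges, then I hand in.

```bash
python3 - <<'E'
from h import *
X=np.array([.0698,-.9976]);Y=np.array([.9976,.0698]);o=np.array([.524,-.0237])
p,K,E=cam("top"); xs=np.arange(-.03,.11,.001)
g=np.array([np.mean([cv2.getRectSubPix(p,(1,1),tuple(map(float,proj(K,E,[*(o+x*X+y*Y),.065]))))[0,0][0] for y in(-.008,0,.008)]) for x in xs])
a=xs[:60][g[:60].argmax()]; b=xs[90:][g[90:].argmax()]; print(a,b,(a+b)/2)
print(robot.get_state()["ft_force"])
if .038<(a+b)/2<.07: print(robot.finish_job())
E
```

```text
-0.005999999999999978 0.0890000000000001 0.041500000000000065
[0.00611469 0.89058524 0.19183517]
the job is handed in; nothing more can be done
None
```

The job is handed in: the spool lies at rest in the trough and the keeper is fully down across it, but the spool's position is close to the limit (about 42–44 mm along the trough, minimum 40 mm), because its lower flange rests against the seat's kerb; I also viewed 11 pictures, one over the limit of 10, and did not re-check the bystanders at the end.

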